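# One click warmer

### The arm

A 6-joint arm with a two-finger parallel gripper is mounted at the origin on the work surface. World frame = base frame: x ahead of the robot, y to its left, z up, the work surface at z = 0. Lengths are in m, angles in rad, forces in N, time in s.
With the tool pointing down it reaches from about 0.425 to 0.95 m from the base axis. Payload 3.5 kg.
Tool frame: the origin (TCP) lies midway between the tips of the shut fingers; the grasp point (between the pads) lies 19 mm behind it; z points along the fingers, y is the direction in which the jaws open and shut (so a half turn about z gives the same grasp; the last joint's range is limited). The gripper opens to 85 mm and grips with 20 to 120 N. Pads are 22 mm wide; open, the fingers measure 114 mm over their backs; the gripper's body (76 mm by 85 mm) begins 54 mm behind the grasp point. The pads swing forward as they close: fully open they stand 13 mm farther back than shut.
Start: joints at [-1.32, 0.286, 1.577, -0, 1.279, -0.15], TCP at [0.263, -0.621, 0.231] pointing down, gripper open.
Joint ranges: [-2.77, 2.77], [-0.9, 2.22], [0.21, 2.48], [-1.53, 4.67], [0.24, 2.81], [-2.84, 2.84]. Speed limits (rad/s): [2.79, 2.79, 3.14, 3.14, 3.14, 3.14].

### API

Orientations are given as a unit quaternion [x, y, z, w].
In Python, from plant import ctrl gives the robot as it stands.
- The arm moves only by the tool apply_moves, never from a script. Its argument "moves" is a list that holds one entry, the list of rows, each a list of 7 numbers: the shift along the tool's x, y, z in m, then the turn, a rotation vector about the tool's x, y, z in degrees, then the gripper's target within -1 to 1 (shut at 1, half-way at 0, fully open at -1). In form: [[[tx, ty, tz, ax, ay, az, hand], ...]]. A call has 1 to 12 rows; each row shifts and turns the pose as measured when the row begins, along the tool's axes as they then stand; what a row does not reach is not made up. A row lasts 1/10 s, in which the tool goes at most 50 mm and 8.59 degrees, less where a joint would pass 70% of its speed; a pose out of reach is approached as far as the arm can. A call with a gripper value outside its range is refused whole. The fingers move at their own pace and stop on an object; "force" is the grip in N (left out, the last holds). Time passes only in rows, so rows that do not move let the fingers close. It gives the time, the measured TCP pose, the force and the opening at its end, in the units of the state.
- ctrl.get_state(): the state, without advancing time (a new reading comes with each control period).
- ctrl.read_camera(name): name is "side" or "top" or "wrist"; returns the picture (480x640x3 uint8, red, green, blue); there is no depth.
- ctrl.get_calibration(name): a dict with "camera_matrix" (3x3 intrinsics, pixels), "cam_to_world" (4x4, takes a point from camera to world coordinates). Camera axes: x right, y up, looking along -z (the intrinsics and any distortion apply to the point x, -y, -z); pixel columns grow to the right and rows downward; lengths in m; the calibration is good to about 2 mm. A picture is of the moment at which its call begins: read the wrist's pose just before it. get_calibration takes no time and is no camera call; for the wrist camera it gives the pose at the moment of the call.
- ctrl.sign_off(): hands the job in, once; it reports no verdict.
The state is a dict: "time": time; "qpos": joint angles; "dq": joint speeds; "joint_efforts": joint torques, N m; "eef_pos": TCP position; "tcp_rot": TCP orientation; "contact_force": force on the tool from outside, world axes, zero at the start; "wrist_torque": the same for the moment, N m; "opening": opening from 0.0 (shut) to 1.0 (fully open).
Only numpy, scipy, OpenCV 4.12 (cv2) and the standard library are available. Lean on these libraries where they do the work, as an engineer would, in place of code of your own. Each camera call takes 0.05 s, during which the arm holds its last target. There are 200 camera calls.

### The job

The jar in the white warmer needs a little more heat: with a fingertip on the crown of the knurled thermostat wheel, roll it up by one click from where it stands now (the pale bar on the wheel moves towards the next larger orange dot and rests there), then press the green start key all the way down and let it go. Stroke and press only: do not pinch the wheel or lean on it hard, and leave the jars, cup, spoon and lid where they are.

Things in the scene. Friction and masses are not known exactly. Their poses are not given: they have to be found in the camera images.
- warmer: White jar warmer, fixed to the ledge, 215 mm deep (x), 150 wide (y). Origin on the ledge, x from its front (robot's side) to its rear, y left, z up. Front deck: flat, 68 mm above the ledge, x = -105 to -4, y = -75 to 75 mm, with wheel and green key. Behind it a round well, centre x = 40 mm, 140 mm across at the foot, 124 at its rim 105 mm above the ledge; its jar's cap is 115 mm above the ledge.
- wheel_crown (a point): Highest point of the thermostat wheel, fixed in the warmer (it does not turn with the wheel): warmer x = -66, y = 36 mm, 76 mm above the ledge, middle of the wheel's width, 34 mm above the axle; same axes as the warmer. Three orange dots on the deck beside it (small in front, middle, large at the rear) mark the wheel's clicks.
- wheel_index (a point): Middle of the pale bar across the wheel's tread, on its rim (34 mm from the axle); turns with the wheel, straight above the axle at the middle click and 16 mm in front of or behind it at the other two.
- wheel (a joint): Angle of the wheel (rad), grows (warmer setting) as its crown is stroked from the warmer's front to its rear (+x). Clicks at -0.5 (small dot), 0 (middle), 0.5 (large), stops at -0.6 and 0.6; starts at rest in the small or middle one. One click is 17 mm at the rim. A spring draws it into the nearest click (it tips over halfway, 0.25 rad); it takes up to 0.08 N m, 2.5 N along the rim.
- flank_l: Left cheek of the wheel (its side face towards the warmer's +y), a 2 mm disc that turns with it; origin at the wheel's centre.
- flank_r: Right cheek of the wheel (its side face towards the warmer's -y), a 2 mm disc that turns with it; origin at the wheel's centre.
- start_key_top (a point): Centre of the top of the round green start key (26 mm diameter), at warmer x = -66, y = -38 mm, 7 mm above the deck (75 mm above the ledge) when up. It moves with the key.
- start_key (a joint): How far the start key is pressed (m): 0 up, 0.004 fully down; the spring takes about 1.5 N to start and 4 N at the bottom, and returns it.
- warm_jar: Glass jar with a yellow-brown cap standing in the warmer's well, 58 mm diameter, 85 mm high; origin at the centre of its underside.
- jar1: Glass jar with yellow cap in the bamboo rack, 58 mm diameter, 85 mm high, origin at the centre of its underside, 18 mm above the ledge.
- jar2: Glass jar with green cap in the bamboo rack, same size.
- jar3: Glass jar with red cap in the bamboo rack, same size.
- snack_cup: Blue plastic snack cup with white flip-top lid, about 80 mm diameter, 90 mm high, standing on the ledge; origin at the centre of its underside.
- baby_spoon: Small steel spoon lying on the ledge, 140 mm long along its x.
- glass_lid: Round glass pot lid lying on the ledge, 112 mm diameter, 31 mm high with its black knob; origin at the centre of its underside.
- tread: The thermostat wheel's tread and cheeks: a dark knurled, grippy disc on edge, 68 mm diameter; tread 14 mm wide, plus a 2 mm cheek on each side whose radius is 2.5 mm smaller. Origin at the wheel's centre on the axle, which lies along the warmer's y; its z points to the pale bar and turns with the wheel. It stands 8 mm out of a slot in the deck, so about 44 mm of its length shows.

How it is judged:
By the outcome, as a careful person would: the job done as asked, in the order asked, and still so for the second after the job is handed in, with the robot touching nothing.
It also fails if it takes over 35 s, if anything falls off the work surface, if the arm or the gripper's body presses on something with over 40 N, if the wrist force passes 120 N, or if a joint passes its speed limit or range.

## Working session

There is one attempt and no reset: what is moved stays moved. The work goes in short steps, Python scripts to look and compute and a tool call to move; the robot and the scene stay as the last step left them, time stands still between calls to the robot, and variables do not carry over. Pictures are saved under pics/ and viewed, about 8 in all and at most 12, crops included, and the job is handed in when it is done.

Besides the shell and the picture viewer there is one more tool, called as name(argument=value, ...), one argument or row to a line, values as JSON. apply_moves: Moves the arm, as the interface text tells. Its arguments: {"type":"object","properties":{"moves":{"type":"array","items":{"type":"array","items":{"type":"array","items":{"type":"number"}}}},"force":{"type":"number"}},"required":["moves"]}

```bash
mkdir -p pics
cat > h.py <<'E'
import numpy as np, cv2
from plant import ctrl
def snap(n,f):
    c=ctrl.get_calibration(n); im=ctrl.read_camera(n); cv2.imwrite('pics/'+f,im[:,:,::-1]); return c,im
def ray(c,u,v,z):
    K=np.array(c['camera_matrix']);T=np.array(c['cam_to_world'])
    d=np.linalg.inv(K)@[u,v,1]; d=T[:3,:3]@[d[0],-d[1],-d[2]]; o=T[:3,3]
    return o+d*(z-o[2])/d[2]
def proj(c,p):
    K=np.array(c['camera_matrix']);T=np.array(c['cam_to_world'])
    q=T[:3,:3].T@(np.array(p)-T[:3,3]); q=K@[q[0],-q[1],-q[2]]; return q[:2]/q[2]
E
python3 - <<'E'
from h import *
for n in('top','side'):
    c,im=snap(n,n+'1.png'); print(n,c)
print(ctrl.get_state())
E
```

```text
top {'camera_matrix': array([[527.85024044,   0.        , 316.94354961],
       [  0.        , 527.85024044, 234.77753432],
       [  0.        ,   0.        ,   1.        ]]), 'cam_to_world': array([[-1.68742368e-02,  9.98343015e-01, -5.50134899e-02,
         4.55591145e-01],
       [-9.99856882e-01, -1.69155030e-02, -2.84519901e-04,
         5.21884287e-02],
       [-1.21462931e-03,  5.50008154e-02,  9.98485571e-01,
         1.44729137e+00],
       [ 0.00000000e+00,  0.00000000e+00,  0.00000000e+00,
         1.00000000e+00]])}
side {'camera_matrix': array([[466.79287053,   0.        , 310.93148288],
       [  0.        , 466.79287053, 239.00725448],
       [  0.        ,   0.        ,   1.        ]]), 'cam_to_world': array([[-0.86270318,  0.25264243, -0.43808106, -0.03260367],
       [-0.50557621, -0.45084363,  0.73561723,  1.00751663],
       [-0.01165793,  0.8561027 ,  0.51667424,  0.72987281],
       [ 0.        ,  0.        ,  0.        ,  1.        ]])}
{'time': 0.1, 'qpos': array([-1.31998376e+00,  2.87086311e-01,  1.57802964e+00, -1.49025459e-05,
        1.27860908e+00, -1.50013790e-01]), 'dq': array([ 6.51604418e-04, -2.47255303e-03, -4.03234531e-03,  5.50016172e-04,
        1.81214530e-05, -9.75175826e-04]), 'joint_efforts': array([ 1.58480201e-03, -4.07292759e+01, -2.93698543e+01, -1.27182393e-04,
        3.39733859e-03,  4.96995085e-06]), 'eef_pos': array([ 0.26323694, -0.62090884,  0.23007987]), 'tcp_rot': array([ 9.79983422e-01,  1.99076255e-01, -6.08365586e-05, -1.06447426e-03]), 'contact_force': array([-1.12432287,  0.0697497 ,  0.44182953]), 'wrist_torque': array([-0.01671128, -0.01641209, -0.01516316]), 'opening': 1.0000683832041275}
```

View pics/top1.png

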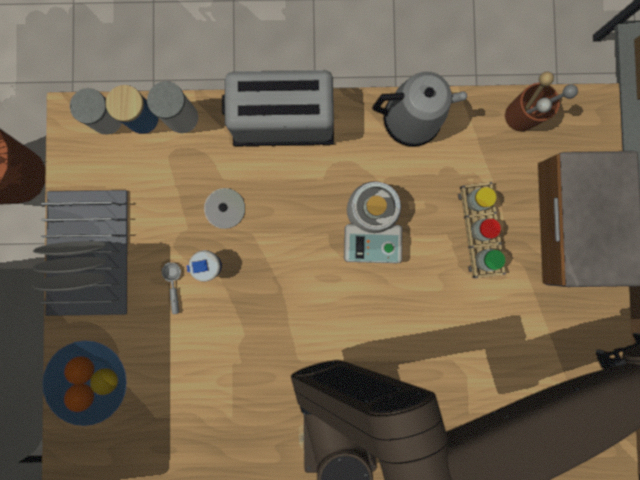

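View pics/side1.png

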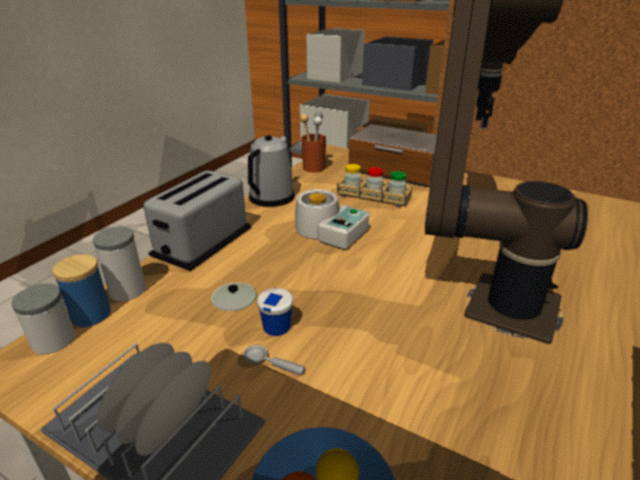

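The top view shows the warmer's deck at about (347–402, 226–263), the wheel at (360,246) and the green key at (388,248). The side view shows the key near (353,212). Next I'll turn these into positions and check the surface height.

Run:
```python
from h import *
c=ctrl.get_calibration('top'); s=ctrl.get_calibration('side')
im=cv2.imread('pics/top1.png'); hs=cv2.cvtColor(im,cv2.COLOR_BGR2HSV)
def cen(m,x0,y0,x1,y1):
    w=np.zeros_like(m); w[y0:y1,x0:x1]=m[y0:y1,x0:x1]; M=cv2.moments(w,True); return M['m10']/M['m00'],M['m01']/M['m00'],M['m00']
g=cv2.inRange(hs,(50,110,40),(90,255,255)); k=cen(g,375,235,402,262)
d=cv2.inRange(hs,(0,0,0),(180,255,70)); w=cen(d,350,228,372,262)
r=cv2.inRange(hs,(10,100,80),(30,255,255)); j=cen(r,364,190,390,218)
print(k,w,j)
K=ray(c,*k[:2],.075);W=ray(c,*w[:2],.074);J=ray(c,*j[:2],.115)
print(K,W,J,'side proj',proj(s,K),proj(s,W),proj(s,J))
for p in [(347,226),(401,226),(346,262),(401,263)]: print(p,ray(c,*p,.068))
d=W-K; print('yaw from y axis',np.degrees(np.arctan2(-d[0],d[1])),np.linalg.norm(d[:2]))
for q in [(493,258),(376,205)]: print(ray(c,*q,.1))
```

```text
(388.4313725490196, 247.52941176470588, 51.0) (359.47333333333336, 246.05333333333334, 150.0) (376.3290322580645, 205.06129032258065, 310.0)
[ 0.49485333 -0.13268986  0.075     ] [ 0.49999704 -0.0575837   0.074     ] [ 0.60188982 -0.09924598  0.115     ] side proj [353.71211127 210.2758318 ] [340.76983879 220.66997092] [317.33553463 195.00913741]
(347, 226) [ 0.55327402 -0.02652018  0.068     ]
(401, 226) [ 0.5508755  -0.16791021  0.068     ]
(346, 262) [ 0.45916922 -0.02202747  0.068     ]
(401, 263) [ 0.45414272 -0.16543025  0.068     ]
yaw from y axis -3.9178284528700478 0.07528208226329548
[ 0.46294287 -0.39514372  0.1       ]
[ 0.60370915 -0.10011122  0.1       ]
```

Run:
```python
import cv2
a=cv2.imread('pics/top1.png')[215:275,335:415]; b=cv2.imread('pics/side1.png')[170:260,280:400]
a=cv2.resize(a,(800,600),interpolation=3)[:, :]; b=cv2.resize(b,(800,600),interpolation=3)
cv2.imwrite('pics/c1.png',cv2.resize(cv2.hconcat([a,b]),(800,300)))
```

```text
(no output)
```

View pics/c1.png

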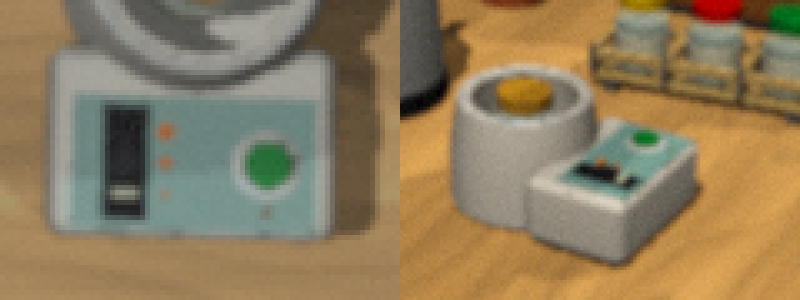

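The bar is at the small (front) dot, so the target is the middle click. The projections agree with a ledge at z = 0 and a warmer yaw of about -3°. I'll close the fingers and go over it.

apply_moves(
  moves=[
    [[0.035, -0.034, 0, 0, 0, 0, 1], [0.035, -0.034, 0, 0, 0, 0, 1], [0.035, -0.034, 0, 0, 0, 0, 1], [0.035, -0.034, 0, 0, 0, 0, 1], [0.035, -0.034, 0, 0, 0, 0, 1], [0.035, -0.034, 0, 0, 0, 0, 1], [0.035, -0.034, 0, 0, 0, 0, 1], [0.035, -0.034, 0, 0, 0, 0, 1], [0.035, -0.034, 0, 0, 0, 0, 1], [0.035, -0.034, 0, 0, 0, 0, 1], [0.035, -0.034, 0, 0, 0, 0, 1], [0.035, -0.034, 0, 0, 0, 0, 1]],
  ],
  force=20,
)

```text
time: 1.3
eef_pos: [0.492, -0.0708, 0.2249]
tcp_rot: [0.981, 0.193, -0.001, -0.005]
contact_force: [0.8, 0.1, -0.3]
opening: 0.003
```

apply_moves(
  moves=[
    [[0, 0, 0, 0, 0, 8, 1], [0, 0, 0, 0, 0, 8, 1], [0, 0, 0, 0, 0, 8, 1], [0, 0, 0, 0, 0, 2, 1], [0, 0, 0, 0, 0, 0, 1]],
  ],
)

```text
time: 1.8
eef_pos: [0.4921, -0.0617, 0.2224]
tcp_rot: [0.999, -0.035, -0.004, -0.006]
contact_force: [1.0, -0.1, -0.6]
opening: 0.002
```

```bash
cat > look.py <<'E'
from h import *
import sys
from scipy.spatial.transform import Rotation as R
st=ctrl.get_state(); c,im=snap('wrist',sys.argv[1])
print(st['time'],st['eef_pos'],np.round(R.from_quat(st['tcp_rot']).as_matrix(),4).tolist(),st['opening'],st['contact_force'])
print(np.round(c['cam_to_world'],3).tolist())
E
python3 look.py w1.png
```

```text
1.8 [ 0.49205717 -0.0616661   0.22242703] [[0.9975, -0.0703, -0.0085], [-0.0702, -0.9975, 0.0126], [-0.0093, -0.012, -0.9999]] 0.0017027373625064985 [ 0.95688761 -0.12371966 -0.58260961]
[[-0.07, 0.948, 0.311, 0.57], [-0.997, -0.062, -0.034, -0.069], [-0.013, -0.313, 0.95, 0.365], [0.0, 0.0, 0.0, 1.0]]
```

View pics/w1.png

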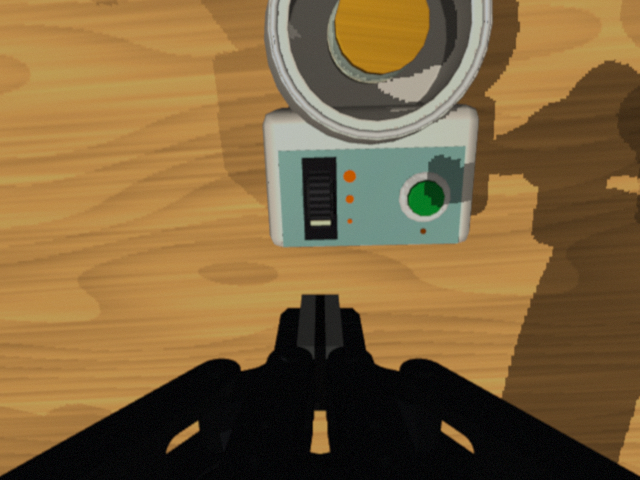

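The wrist view shows the pale bar at (320,223), level with the small dot (350,221). The middle dot is at (350,199), the large one at (350,176), and the key at (426,198).

```bash
cat > meas.py <<'E'
from h import *
import sys
from scipy.spatial.transform import Rotation as R
def meas(c,im):
    hs=cv2.cvtColor(im,cv2.COLOR_RGB2HSV)
    def big(m):
        n,l,s,ce=cv2.connectedComponentsWithStats(m); return [(s[i,4],ce[i]) for i in range(1,n) if s[i,4]>8]
    g=max(big(cv2.inRange(hs,(50,150,40),(80,255,255))),key=lambda a:a[0])[1]
    K=ray(c,*g,.075)
    o=[ray(c,*p,.068) for a,p in big(cv2.inRange(hs,(5,180,120),(14,255,255))) if a<400]
    o=sorted([p for p in o if np.linalg.norm(p-K)<.09],key=lambda p:p[0])
    return K,g,o
if __name__=='__main__':
    c=ctrl.get_calibration('wrist'); im=cv2.imread('pics/'+sys.argv[1])[:,:,::-1].copy()
    K,g,o=meas(c,im); print('key',K,g); print('dots',o)
    W=ray(c,320,199,.072); print('slot',W,'bar',ray(c,320,223,.072))
    dd=o[-1]-o[0]; print('yaw dots',np.degrees(np.arctan2(dd[1],dd[0])))
    L=ray(c,280,246,.068)-ray(c,463,243,.068); print('yaw front edge',np.degrees(np.arctan2(-L[0],L[1])))
    d=W-K; print('yaw',np.degrees(np.arctan2(-d[0],d[1])),np.linalg.norm(d[:2]))
    s=ctrl.get_state(); M=R.from_quat(s['tcp_rot']).as_matrix(); print('tool delta wheel',M.T@(W-s['eef_pos']),'key',M.T@(K-s['eef_pos']))
E
python3 meas.py w1.png
```

```text
key [ 0.49611092 -0.13373457  0.075     ] [425.48163694 197.82371459]
dots [array([ 0.48104893, -0.08067434,  0.068     ]), array([ 0.49722391, -0.08122763,  0.068     ]), array([ 0.51366506, -0.08198623,  0.068     ])]
slot [ 0.49941103 -0.06068874  0.072     ] bar [ 0.4818464 -0.0594693  0.072    ]
yaw dots -2.3033243780989214
yaw front edge -2.7234364974331857
yaw -2.5867800429474173 0.07312033850673261
tool delta wheel [0.00874333 0.00026855 0.1503172 ] key [0.01051812 0.07332494 0.14641889]
```

apply_moves(
  moves=[
    [[0, 0, 0.04, 0, 0, -1.5, 1], [0, 0, 0.04, 0, 0, 0, 1], [0, 0, 0.035, 0, 0, 0, 1], [0, 0, 0.015, 0, 0, 0, 1], [0, 0, 0, 0, 0, 0, 1], [0, 0, 0, 0, 0, 0, 1]],
  ],
)

```text
time: 2.45
eef_pos: [0.4922, -0.0613, 0.09]
tcp_rot: [1.0, -0.019, -0.002, -0.006]
contact_force: [-0.5, 0.7, 0.2]
opening: 0.001
```

```bash
python3 look.py w2.png; python3 meas.py w2.png
```

```text
2.45 [ 0.49216637 -0.06131078  0.08996169] [[0.9993, -0.0384, -0.0044], [-0.0383, -0.9992, 0.0111], [-0.0048, -0.011, -0.9999]] 0.0012164051317318666 [-0.46912621  0.74783911  0.19789516]
[[-0.038, 0.951, 0.308, 0.569], [-0.999, -0.033, -0.023, -0.066], [-0.012, -0.309, 0.951, 0.233], [0.0, 0.0, 0.0, 1.0]]
key [ 0.49630418 -0.13422487  0.075     ] [501.18372607 280.22459499]
dots [array([ 0.46939887, -0.13406189,  0.068     ]), array([ 0.48065481, -0.08079397,  0.068     ]), array([ 0.4972038, -0.0815973,  0.068    ]), array([ 0.51375445, -0.08226824,  0.068     ])]
slot [ 0.53146433 -0.06287179  0.072     ] bar [ 0.5218181 -0.0625066  0.072    ]
yaw dots 49.42356579608189
yaw front edge -0.9509823387744191
yaw -26.232363374131307 0.07954556853229831
tool delta wheel [0.03930012 0.00023935 0.01806539] key [0.00689035 0.07285355 0.01442089]
```

View pics/w2.png

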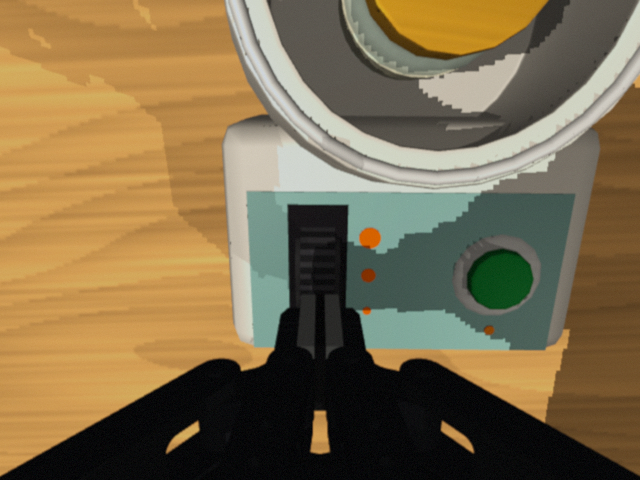

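The shut fingertips are centred on the wheel at about (320,300), 7 mm in front of the crown. I'll go down in small steps until they touch.

apply_moves(
  moves=[
    [[0, 0, 0.008, 0, 0, 0, 1], [0, 0, 0.003, 0, 0, 0, 1], [0, 0, 0, 0, 0, 0, 1]],
  ],
)

```text
time: 2.8
eef_pos: [0.4947, -0.0621, 0.0819]
tcp_rot: [1.0, -0.019, 0.001, -0.004]
contact_force: [-1.1, 0.5, 0.4]
opening: 0.001
```

apply_moves(
  moves=[
    [[0, 0, 0.001, 0, 0, 0, 1], [0, 0, 0.001, 0, 0, 0, 1]],
  ],
)

```text
time: 3.0
eef_pos: [0.4954, -0.0623, 0.0808]
tcp_rot: [1.0, -0.019, 0.002, -0.004]
contact_force: [0.8, 0.3, 0.8]
opening: -0.001
```

apply_moves(
  moves=[
    [[-0.006, -0.001, 0.001, 0, 0, 0, 1], [0, 0, 0.002, 0, 0, 0, 1], [0, 0, 0, 0, 0, 0, 1]],
  ],
)

```text
time: 3.3
eef_pos: [0.489, -0.061, 0.0778]
tcp_rot: [1.0, -0.019, 0.002, -0.004]
contact_force: [-0.3, 0.4, 0.2]
opening: 0.004
```

apply_moves(
  moves=[
    [[0, 0, 0.002, 0, 0, 0, 1], [0, 0, 0.001, 0, 0, 0, 1]],
  ],
)

```text
time: 3.5
eef_pos: [0.4898, -0.0611, 0.0757]
tcp_rot: [1.0, -0.019, 0.003, -0.004]
contact_force: [-0.8, 1.7, 6.7]
opening: -0.0
```

Contact, about 6.5 N normal. Stroke rearwards.

apply_moves(
  moves=[
    [[0.004, 0, 0, 0, 0, 0, 1], [0.004, 0, 0, 0, 0, 0, 1]],
  ],
)

```text
time: 3.7
eef_pos: [0.498, -0.0615, 0.0762]
tcp_rot: [1.0, -0.019, 0.003, -0.004]
contact_force: [-0.1, -0.0, -0.2]
opening: 0.002
```

Contact was lost on the way. Before another stroke I have to know the wheel's state.

apply_moves(
  moves=[
    [[0, 0, -0.02, 0, 0, 0, 1], [-0.04, 0, -0.01, 0, 0, 0, 1], [0, 0, 0, 0, 0, 0, 1]],
  ],
)

```text
time: 4.0
eef_pos: [0.4561, -0.0596, 0.1045]
tcp_rot: [1.0, -0.019, 0.001, -0.005]
contact_force: [0.1, -0.5, 0.8]
opening: 0.001
```

```bash
cat > bar.py <<'E'
from meas import *
f=sys.argv[1]; c,im=snap('wrist',f); K,g,o=meas(c,im)
y=np.radians(-2.5); ex=np.array([np.cos(y),np.sin(y),0]); ey=np.array([-np.sin(y),np.cos(y),0])
cr=K+ex*0+ey*.074; cr[2]=.076
# profile along the wheel's tread, through its middle
for d in range(-22,23,2):
    p=cr+ex*d/1000; p[2]=.042+np.sqrt(max(.034**2-(d/1000)**2,0)) ; u,v=proj(c,p).round().astype(int)
    print(d,im[v-1:v+2,u-4:u+5].mean((0,1)).round().astype(int) if 0<=v<478 else None,end=' ')
print('\nkey',K,'crown',cr,'state',ctrl.get_state()['eef_pos'])
E
python3 bar.py w3.png
```

```text
-22 [29 27 29] -20 [64 65 55] -18 [196 201 162] -16 [185 188 151] -14 [41 38 35] -12 [35 35 34] -10 [24 23 24] -8 [42 42 42] -6 [21 20 21] -4 [39 38 39] -2 [28 27 27] 0 [31 30 30] 2 [46 44 44] 4 [26 25 25] 6 [49 48 49] 8 [28 26 27] 10 [33 32 33] 12 [35 33 34] 14 [21 20 20] 16 [33 32 32] 18 [19 18 19] 20 [28 27 28] 22 [23 22 24] 
key [ 0.496302  -0.1334989  0.075    ] crown [ 0.49952984 -0.05956933  0.076     ] state [ 0.45931947 -0.06070415  0.10593909]
```

The bar is still at -17 mm, so it is in the small click. I'll go back and keep a little more downward feed during the stroke.

apply_moves(
  moves=[
    [[0.027, 0, 0.012, 0, 0, 0, 1], [0, 0, 0.012, 0, 0, 0, 1], [0, 0, 0.002, 0, 0, 0, 1], [0, 0, 0, 0, 0, 0, 1]],
  ],
)

```text
time: 4.45
eef_pos: [0.4897, -0.0623, 0.0796]
tcp_rot: [1.0, -0.019, 0.005, -0.003]
contact_force: [-0.8, -0.5, -0.4]
opening: -0.001
```

apply_moves(
  moves=[
    [[-0.002, -0.001, 0.002, 0, 0, 0, 1], [0, 0, 0.002, 0, 0, 0, 1], [0, 0, 0.001, 0, 0, 0, 1]],
  ],
)

```text
time: 4.75
eef_pos: [0.488, -0.0612, 0.0754]
tcp_rot: [1.0, -0.019, 0.006, -0.003]
contact_force: [-0.9, 0.7, 6.7]
opening: 0.005
```

apply_moves(
  moves=[
    [[0.003, 0, 0.001, 0, 0, 0, 1]],
  ],
)

```text
time: 4.85
eef_pos: [0.4911, -0.0613, 0.0757]
tcp_rot: [1.0, -0.019, 0.006, -0.003]
contact_force: [-2.8, 0.7, 7.0]
opening: 0.002
```

apply_moves(
  moves=[
    [[0.003, 0, 0.001, 0, 0, 0, 1]],
  ],
)

```text
time: 4.95
eef_pos: [0.4941, -0.0614, 0.0759]
tcp_rot: [1.0, -0.019, 0.006, -0.003]
contact_force: [-2.2, 0.8, 4.3]
opening: 0.001
```

apply_moves(
  moves=[
    [[0.003, 0, 0.001, 0, 0, 0, 1]],
  ],
)

```text
time: 5.05
eef_pos: [0.4977, -0.0616, 0.076]
tcp_rot: [1.0, -0.019, 0.006, -0.003]
contact_force: [0.1, 1.3, 2.3]
opening: 0.005
```

apply_moves(
  moves=[
    [[0.003, 0, 0.001, 0, 0, 0, 1]],
  ],
)

```text
time: 5.15
eef_pos: [0.5022, -0.0618, 0.076]
tcp_rot: [1.0, -0.019, 0.008, -0.003]
contact_force: [2.2, 2.0, 3.8]
opening: -0.001
```

The tangential force changed sign (-2.8 to +2.2 N), so the wheel has tipped over halfway. I'll finish the last millimetres, lift and check.

apply_moves(
  moves=[
    [[0.001, 0, 0, 0, 0, 0, 1], [0, 0, -0.01, 0, 0, 0, 1], [0, 0, -0.02, 0, 0, 0, 1], [-0.045, 0, 0, 0, 0, 0, 1], [0, 0, 0, 0, 0, 0, 1]],
  ],
)

```text
time: 5.65
eef_pos: [0.4521, -0.059, 0.1029]
tcp_rot: [1.0, -0.019, 0.003, -0.004]
contact_force: [-0.4, 0.2, -0.8]
opening: 0.0
```

```bash
python3 bar.py w4.png
```

```text
-22 [21 20 21] -20 [36 34 36] -18 [28 26 28] -16 [27 26 27] -14 [32 31 32] -12 [26 25 26] -10 [39 38 39] -8 [19 19 20] -6 [43 41 42] -4 [24 22 23] -2 [195 200 180] 0 [196 201 181] 2 [34 33 32] 4 [49 48 50] 6 [27 26 27] 8 [39 38 39] 10 [35 34 35] 12 [26 25 26] 14 [35 34 35] 16 [18 17 18] 18 [33 31 32] 20 [24 22 24] 22 [23 23 23] 
key [ 0.49626037 -0.13347414  0.075     ] crown [ 0.4994882  -0.05954458  0.076     ] state [ 0.45681245 -0.06069772  0.10583946]
```

View pics/w4.png

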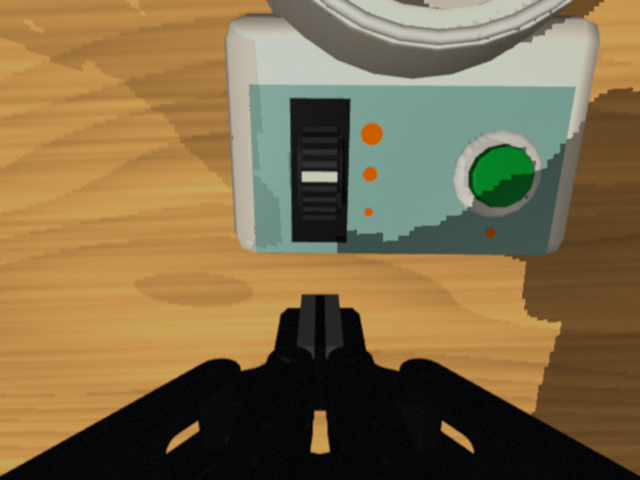

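The bar (320,177) is now level with the middle dot (370,174) and at rest. Now the key.

apply_moves(
  moves=[
    [[0.022, 0.035, 0, 0, 0, 0, 1], [0.02, 0.036, 0, 0, 0, 0, 1], [0, 0, 0.015, 0, 0, 0, 1], [0, 0, 0, 0, 0, 0, 1]],
  ],
)

```text
time: 6.1
eef_pos: [0.4999, -0.1366, 0.0933]
tcp_rot: [1.0, -0.018, 0.01, -0.001]
contact_force: [-0.5, 1.3, -1.3]
opening: -0.001
```

apply_moves(
  moves=[
    [[-0.004, -0.003, 0.005, 0, -1.2, 0, 1], [0, 0, 0.006, 0, 0, 0, 1], [0, 0, 0.002, 0, 0, 0, 1], [0, 0, 0, 0, 0, 0, 1]],
  ],
)

```text
time: 6.5
eef_pos: [0.4968, -0.1325, 0.0807]
tcp_rot: [1.0, -0.017, -0.001, -0.001]
contact_force: [0.3, -0.3, 1.0]
opening: 0.001
```

apply_moves(
  moves=[
    [[0, 0.001, 0.004, 0, 0, 0, 1], [0, 0, 0.003, 0, 0, 0, 1], [0, 0, 0.002, 0, 0, 0, 1], [0, 0, 0.002, 0, 0, 0, 1]],
  ],
)

```text
time: 6.9
eef_pos: [0.4971, -0.1333, 0.0709]
tcp_rot: [1.0, -0.016, -0.001, -0.0]
contact_force: [-5.4, 1.5, 15.4]
opening: -0.0
```

apply_moves(
  moves=[
    [[0, 0, 0.002, 0, 0, 0, 1]],
  ],
)

```text
time: 7.0
eef_pos: [0.4971, -0.1333, 0.0708]
tcp_rot: [1.0, -0.016, -0.002, -0.001]
contact_force: [-7.7, 2.4, 18.5]
opening: -0.002
```

The key has bottomed: z = 0.071, 18 N, no further travel. I'll release it and check.

apply_moves(
  moves=[
    [[0, 0, -0.004, 0, 0, 0, 1], [0, 0, -0.015, 0, 0, 0, 1], [0, 0, -0.02, 0, 0, 0, 1], [-0.04, -0.03, 0, 0, 0, 0, 1], [0, 0, 0, 0, 0, 0, 1], [0, 0, 0, 0, 0, 0, 1]],
  ],
)

```text
time: 7.6
eef_pos: [0.4553, -0.1004, 0.109]
tcp_rot: [1.0, -0.017, -0.004, -0.002]
contact_force: [1.0, -0.1, 1.3]
opening: 0.002
```

```bash
python3 bar.py w5.png
```

```text
-22 [26 24 26] -20 [31 30 31] -18 [20 19 20] -16 [21 22 22] -14 [25 24 25] -12 [19 18 19] -10 [33 31 33] -8 [18 17 18] -6 [38 36 37] -4 [26 25 25] -2 [189 194 160] 0 [196 201 167] 2 [38 37 35] 4 [53 51 51] 6 [30 28 29] 8 [34 33 33] 10 [33 32 33] 12 [23 22 22] 14 [30 29 29] 16 [17 16 17] 18 [30 29 30] 20 [29 27 28] 22 [29 28 28] 
key [ 0.4962016  -0.13402245  0.075     ] crown [ 0.49942943 -0.06009288  0.076     ] state [ 0.45411791 -0.09984071  0.10788413]
```

View pics/w5.png

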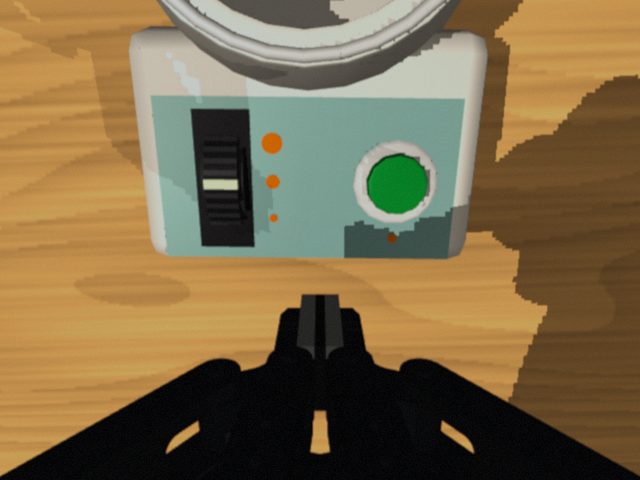

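The bar (221,184) is at the middle dot (273,182), the key (398,184) is up again, and the tool is clear of everything. I'll hand in.

```bash
python3 -c "
from plant import ctrl
print(ctrl.sign_off(), ctrl.get_state()['time'])"
```

```text
the job is handed in; nothing more can be done
the job is handed in; nothing more can be done
```

The warmer is turned up by one click, from the small dot to the middle one. After that I pressed the green start key fully down and let it go. The job was handed in at about 7.7 s on the robot's clock.

- **Wheel:** The first stroke slipped because contact was lost. A picture showed the bar still at the small dot, so I stroked again with the normal force read at up to 7 N. The sideways force changed sign as the wheel tipped over. The last pictures, taken before and after the key press, show the bar at rest at the middle dot.
- **Key:** It stopped moving at z = 0.071 m, which matches its 4 mm of travel, and the force read 18 N. I then lifted straight off, and the final picture shows it standing clear of the finger. I could not measure its height directly from that picture.
- **Other things:** No contact was felt away from the wheel and the key. I did not take a last picture of the jars, cup, spoon and lid; the arm stayed above or clear of them throughout.

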